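# Hold the magnifier over the opened watch

### The arm

A 6-joint arm with a two-finger parallel gripper is mounted at the origin on the work surface. World frame = base frame: x ahead of the robot, y to its left, z up, the work surface at z = 0. Lengths are in mm, angles in degrees, forces in N, time in s.
With the tool pointing down it reaches from about 200 to 875 mm from the base axis. Payload 3.4 kg.
Tool frame: the origin (TCP) lies at the very end of the fingers, on their centre line; the grasp point (between the pads) lies 19 mm behind it; z points along the fingers, y is the line along which they close (so a half turn about z gives the same grasp; the last joint's range is limited). The gripper opens to 94 mm and grips with 3 to 60 N. Pads are 16 mm wide; open, the fingers measure 119 mm over their backs; the gripper's body (75 mm by 177 mm) begins 78 mm behind the grasp point.
Start: joints at [-74.255, 15.808, 86.224, -0, 77.962, -6.933], TCP at [221.692, -530.583, 205.493] pointing down, gripper open.
Joint ranges: [-165.64, 165.64], [-43.16, 119.46], [12.63, 154.43], [-67.54, 247.53], [6.08, 155.33], [-154.97, 154.97]. Speed limits (degrees/s): [147.25, 147.25, 180, 180, 180, 180].

### API

Orientations are given as a 3x3 rotation matrix whose columns are the frame's x, y, z axes.
In Python, from rig import r, vision gives the robot as it stands. The module is installed in compiled form; this text tells all that it offers.
- The arm moves only by the tool send_rows, never from a script. Its argument "plan" is a list of rows, each a list of 2 entries, a list of its own where there are three numbers: the shift along the tool's x, y, z in mm, then the turn, a rotation vector about the tool's x, y, z in rad. In form: [[[x, y, z], [ax, ay, az]], ...]. A call has 1 to 20 rows; each row shifts and turns the commanded pose from where the row before left it, along the tool's axes as they then stand; what a row does not reach is not made up. A row lasts 1/8 s, in which the tool goes at most 62.5 mm and 10.7 degrees, less where a joint would pass 70% of its speed; a pose out of reach is approached as far as the arm can. A call is refused whole if a number of a shift passes 62.5 or a number of a turn 0.188, either way. A call with a gripper value outside its range is refused whole. "hand" is the finger opening in mm, from 0 to 94, set as the call begins (left out, the last holds). The fingers move at their own pace and stop on an object; the grip force is fixed at half the most. Time passes only in rows, so rows that do not move let the fingers close. It gives the time, the measured TCP pose, the force, the opening and the grip force at its end, in the units of the state.
- r.get_obs(): the state, without advancing time (a new reading comes with each control period).
- vision.get_image(name): name is "scene" or "side" or "wrist"; returns a dict with "img" (480x640x3 uint8, blue, green, red), "intrinsics" (3x3 intrinsics, pixels), "position" and "attitude" of the camera in the world. Camera axes: x right, y down, z forward; pixel columns grow to the right and rows downward; lengths in mm; the calibration is good to about 2 mm. A picture is of the moment at which its call begins. There is no depth.
- r.hand_in(): hands the job in; it is judged then, once.
The state is a dict: "time": time; "qpos": joint angles; "qvel": joint speeds; "joint_efforts": joint torques, N m; "eef_pos": TCP position; "orientation": TCP orientation; "wrist_force": force on the tool from outside, world axes, zero at the start; "moment": the same for the moment, N m; "gripper_width": opening from 0.0 (shut) to 1.0 (fully open); "gripper_force": force on a finger pad.
Only numpy, scipy, OpenCV 4.12 (cv2) and the standard library are available. Lean on these libraries where they do the work, as an engineer would, in place of code of your own. Each camera call takes 0.05 s, during which the arm holds its last target. There are 200 camera calls.

### The job

I am mending a watch on the kitchen counter: slide the lamps' dimmer to the long line across its track and let go of it, so that I have working light. Then pick up the magnifier, lift it clear over the jars and bottles without knocking them, and hold its lens level and centred over the opened watch, about four centimetres above it, never touching the watch. Finish while holding the magnifier there in the gripper, quite still, so that I can look through it.

Things in the scene. Friction and masses are not known exactly. Their poses are not given: they have to be found in the camera images.
- dimmer_cap (a point): Centre of the black slider cap of the lamps' dimmer. The cap is a block 14 mm along the track, 26 mm across it and 18 mm high; it stands 2 mm above the flat housing top, which is 26 mm above the counter. The dimmer is a flat housing fixed to the counter, 135 mm along the track, 72 mm across, white top on a grey base. x axis: along the track, the way the joint grows; z up. It stands at one outer side of the work (left or right).
- dimmer_slide (a joint): Position of the cap along its 70 mm track, in m: 0 at one end, 0.070 at the other; it grows along the dimmer's x axis (brighter), the end of the track away from the robot. The long line is at 0.050. Dry friction of about 1.5 N: the cap stays where it is left.
- dimmer_mark (a point): Middle of the long black line that crosses the housing top at right angles to the track (the other scale ticks are 6 mm short ones, 10 mm apart; the scale runs the length of the travel). The cap is set when its centre is over this line. At the height of the housing top, 26 mm above the counter; x axis along the track as for the cap.
- dimmer: The dimmer's housing, fixed to the counter; origin at the centre of its underside, which is also the middle of the 70 mm of travel; x along the track towards the brighter end.
- magnifier_grip (a point): Grip point of the magnifier, which lies flat on the counter at the outer side opposite to the dimmer: on the middle line of the wooden handle, half-way up (10 mm above its underside). The handle is a bar 98 mm long (from 28 mm in front of this point to 70 mm behind it), 18 mm wide and 20 mm high. x axis: along the handle towards the lens; z up. Mass about 0.11 kg.
- magnifier_lens (a point): Centre of the round lens, half-way up its rim: 78 mm along x from the grip point and 3 mm lower. Rim 76 mm outside diameter, 14 mm high, its underside level with the handle's. z axis: the lens's optical axis.
- watch_top (a point): Middle of the opened back of the watch, at the height of its upper face: 31 mm above the counter. A round steel watch case of 41 mm diameter with the brass movement showing, lying loose on a round black rubber cushion of 64 mm diameter and 19 mm height, which stands loose in the tray (cushion and watch are one piece). z axis up.
- tray: Grey open repair tray, fixed to the counter near the middle line, 240 mm along its x axis, 150 mm along y, walls 4 mm thick and 22 mm high, floor 4 mm thick; origin at the centre of its underside. Small parts no higher than 10 mm lie in its +x end.
- canister_mid (a point): Steel canister with a knob on its lid, 89 mm diameter, 140 mm high; this point is on its axis 62 mm above its foot. Must not be disturbed. The canister, jar, bottle and mill stand two and two, in rows left and right of the tray, in any order.
- jar_mid (a point): Amber glass jar with a steel lid, 80 mm diameter, 112 mm high; point on its axis 56 mm above its foot. Must not be disturbed.
- water_mid (a point): Pale blue translucent water bottle, 64 mm diameter, 185 mm high, the tallest thing near the work; point on its axis 90 mm above its foot. Must not be disturbed.
- mill_mid (a point): Dark wooden pepper mill, 58 mm diameter, 168 mm high; point on its axis 84 mm above its foot. Must not be disturbed.

How it is judged (in metres and radians):
On the way, in this order (a step that is already met when the one before it is completed fails the run):
1. the dimmer's cap is on the long line, let go (value of joint dimmer_slide between 0.0445 and 0.0555 m and contact force between the fingers and dimmer below 0.05 N), for 0.2 s.
2. the magnifier is held up higher than the lowest jar on its way, still away from the watch (height (world z) of magnifier_lens above 0.112 m and horizontal distance between magnifier_lens and watch_top above 0.1 m and contact force between the fingers and magnifier above 0.5 N), for 0.05 s.
At the end, for the whole second after the job is handed in: Dimmer cap within 5.5 mm of the long line, let go; the fingers hold the magnifier at rest, touching nothing else, lens centre within 12 mm of straight above the watch's middle, 25 to 65 mm above its upper face, level within 10 degrees (all of step 1 and horizontal distance between magnifier_lens and watch_top below 0.012 m and z of magnifier_lens in the frame of watch_top between 0.025 and 0.065 m and angle between magnifier_lens's own z axis and vertical below 0.17 rad and linear speed of magnifier below 0.01 m/s and angular speed of magnifier below 0.1 rad/s and contact force between the fingers and magnifier above 0.5 N and contact force between magnifier and watch below 0.05 N and contact force between magnifier and tray below 0.05 N and contact force between magnifier and dimmer below 0.05 N and contact force between magnifier and canister below 0.05 N and contact force between magnifier and jar below 0.05 N and contact force between magnifier and water below 0.05 N and contact force between magnifier and mill below 0.05 N); the arm keeps its last pose, push and grip.
It fails at once if the watch is touched or moved (contact force between any of magnifier, the fingers, the arm and watch above 0.2 N or distance of watch_top from where it was at the start of the episode above 0.006 m).
It fails at once if the canister, jar, bottle or mill is knocked (moved over 15 mm or tipped) (distance of any of canister_mid, jar_mid, water_mid, mill_mid from where it was at the start of the episode above 0.015 m or angle between any of canister_mid, jar_mid, water_mid, mill_mid's own z axis and vertical above 0.2 rad).
It also fails if it takes over 72 s, if anything falls off the work surface, if the arm or the gripper's body presses on something with over 40 N, if the wrist force passes 120 N, or if a joint passes its speed limit or range.

## Working session

There is one attempt and no reset: what is moved stays moved. The work goes in short steps, Python scripts to look and compute and a tool call to move; the robot and the scene stay as the last step left them, time stands still between calls to the robot, and variables do not carry over. Pictures are saved under pics/ and viewed, at most 10 in all, crops included, and the job is handed in when it is done.

Besides the shell and the picture viewer there is one more tool, called as name([rows], argument=value, ...), one row to a line, values as JSON. send_rows: Moves the arm, as the interface text tells. Its arguments: {"type":"object","properties":{"plan":{"type":"array","items":{"type":"array"}},"hand":{"type":"number"}},"required":["plan"]}

```bash
mkdir -p pics; cat > h.py <<'E'
import numpy as np, cv2
from rig import r, vision
np.set_printoptions(precision=3,suppress=True)
def snap(n,f):
    d=vision.get_image(n); cv2.imwrite('pics/'+f,d['img'])
    np.savez('pics/'+f+'.npz',K=d['intrinsics'],p=d['position'],R=d['attitude']); return d
def load(f):
    d=np.load('pics/'+f+'.npz'); return d['K'],d['p'],d['R']
def ray(f,u,v,z):
    K,p,R=load(f); d=R@np.linalg.solve(K,[u,v,1.]); return p+d*(z-p[2])/d[2]
def proj(f,P):
    K,p,R=load(f); c=R.T@(np.asarray(P,float)-p); q=K@c; return q[:2]/q[2]
E
python3 - <<'E'
from h import *
for n in ('scene','side','wrist'):
    d=snap(n,n+'0.png'); print(n,d['position'],np.array(d['attitude']).tolist(),d['intrinsics'][0])
print(r.get_obs())
E
```

```text
scene [ 940.006 -578.573 1072.968] [[0.8024245030028093, 0.49525036089834634, -0.3329294174607468], [0.596547820144471, -0.65105670968363, 0.46931424339860506], [0.015672117329012008, -0.5751975667594422, -0.8178643799142025]] [535.164   0.    317.241]
side [ 328.631 1059.975  725.458] [[-0.9763957504054022, -0.11995741142106078, 0.17961502730960352], [-0.21565969982910227, 0.4955319033301386, -0.8413911258455435], [0.011926125099660735, -0.860266442578791, -0.5097052239411901]] [482.407   0.    321.009]
wrist [ 285.137 -505.011  384.238] [[0.3862026516881176, -0.8957534101794643, -0.22016661867986514], [-0.9224128653921226, -0.37540733380322255, -0.09068538738875256], [-0.001420418304158016, 0.23810745867908986, -0.9712377775463767]] [383.693   0.    320.999]
{'time': 0.15, 'qpos': array([-74.254,  15.838,  86.277,  -0.001,  77.965,  -6.934]), 'qvel': array([ 0.03 , -0.088, -0.242,  0.05 ,  0.02 ,  0.028]), 'joint_efforts': array([  0.001, -40.493, -23.743,   0.07 ,   0.032,  -0.   ]), 'eef_pos': array([ 221.566, -530.124,  204.827]), 'orientation': array([[ 0.923,  0.386, -0.   ],
       [ 0.386, -0.923,  0.001],
       [ 0.   , -0.001, -1.   ]]), 'wrist_force': array([-0.021, -0.143, -0.33 ]), 'moment': array([0.   , 0.009, 0.064]), 'gripper_force': 0.0, 'gripper_width': 1.0003409273960846}
```

View pics/scene0.png

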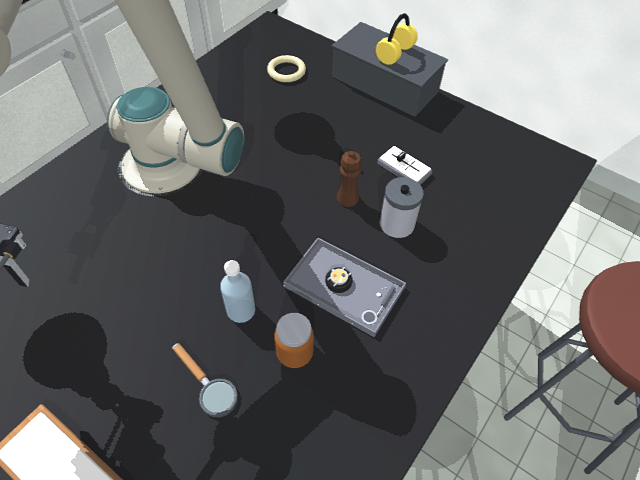

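View pics/side0.png

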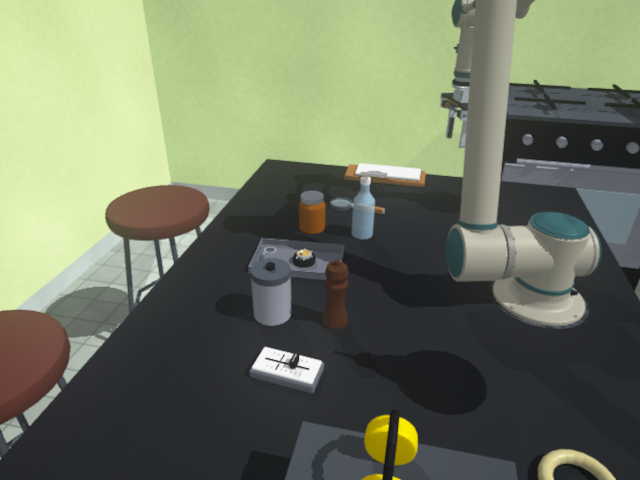

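The scene picture shows the dimmer at (405,165), mill (349,180), canister (401,208), tray (345,286) with the watch at (339,278), bottle (238,293), jar (295,340), and the magnifier lens at (218,397) with its handle end at (177,346). The side picture shows the dimmer at (287,368) with its cap near (293,361).

```bash
python3 - <<'E'
from h import *
s=cv2.imread('pics/scene0.png'); d=cv2.imread('pics/side0.png')
def c(im,u,v,w,h,k): return cv2.resize(im[v:v+h,u:u+w],(w*k,h*k),interpolation=cv2.INTER_CUBIC)
top=np.hstack([c(d,240,335,100,75,4),c(s,365,130,100,75,4)])
bot=np.hstack([c(s,165,340,100,75,4),c(s,290,240,100,75,4)])
cv2.imwrite('pics/comp.png',np.vstack([top,bot]))
for n,(u,v,z) in dict(lens=(218,397,10),hend=(177,346,10),watch=(339,278,31),dim=(405,165,26),jarlid=(295,328,112),canlid=(403,190,130),bottlecap=(232,266,185),millcap=(350,156,165)).items(): print(n,ray('scene0.png',u,v,z))
print('side',ray('side0.png',304,255,31),ray('side0.png',287,368,26))
E
```

```text
lens [ 572.246 -391.557   10.   ]
hend [ 426.993 -362.13    10.   ]
watch [611.052 -25.479  31.   ]
dim [545.539 373.898  26.   ]
jarlid [ 634.159 -215.64   112.   ]
canlid [622.459 208.08  130.   ]
bottlecap [ 475.822 -211.972  185.   ]
millcap [479.863 193.317 165.   ]
side [603.344  -9.181  31.   ] [535.303 396.697  26.   ]
```

View pics/comp.png

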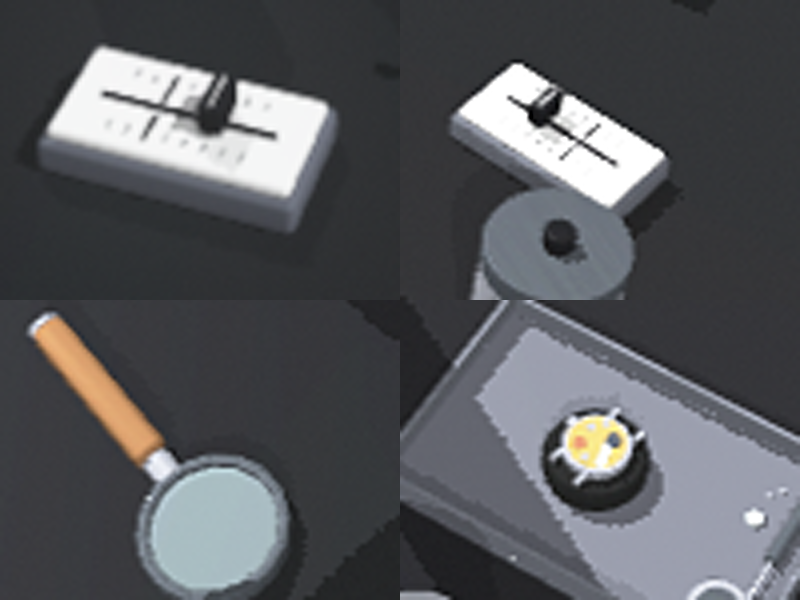

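The composite shows the dimmer's top corners, cap and long line in both views, the magnifier's orientation, and the watch at about (340,278) in the scene picture.

```bash
python3 - <<'E'
from h import *
S=[(394.25,145.5),(377.5,159.25),(432,168.75),(416.25,182)]
D=[(324.5,360.75),(313.25,385.75),(265,346.25),(252.5,367.5)]
# scene order: near-robot/left, ... print all
a=np.array([ray('scene0.png',*p,26) for p in S]); print(a, a.mean(0))
b=np.array([ray('side0.png',*p,26) for p in D]); print(b, b.mean(0))
print('mark',ray('scene0.png',410,165.25,26),ray('side0.png',280.75,361.75,26))
print('captop',ray('scene0.png',402,153,46),ray('side0.png',240+222/4,335+82/4,46))
print('box',ray('scene0.png',433,113,0),ray('scene0.png',350,75,0), 'boxtopnear', ray('scene0.png',432,90,60))
print('watch',ray('scene0.png',290+600-400-290+140+0 if 0 else 290+(600-400)/4,240+(445-300)/4,31))
print('lens',ray('scene0.png',165+217/4,340+(530-300)/4,14),'hfront',ray('scene0.png',165+150/4,340+(447-300)/4,20),'hend',ray('scene0.png',165+45/4,340+(325-300)/4,15))
E
```

```text
[[483.616 418.958  26.   ]
 [475.329 346.772  26.   ]
 [610.061 406.159  26.   ]
 [600.651 339.644  26.   ]] [542.414 377.883  26.   ]
[[467.4   360.466  26.   ]
 [474.389 429.479  26.   ]
 [596.782 347.733  26.   ]
 [601.893 410.852  26.   ]] [535.116 387.132  26.   ]
mark [556.69  381.297  26.   ] [552.165 383.123  26.   ]
captop [523.812 388.516  46.   ] [522.291 379.443  46.   ]
box [491.896 630.395   0.   ] [194.929 625.305   0.   ] boxtopnear [465.249 648.226  60.   ]
watch [610.167 -20.267  31.   ]
lens [ 576.328 -391.512   14.   ] hfront [ 521.759 -381.176   20.   ] hend [ 428.55 -364.51   15.  ]
```

Both views agree to about a centimetre: dimmer centre about (540,382), yaw about −5°, cap about (523,384), mark about (554,382). I'm moving above it for a closer look.

send_rows([
  [[32,-36,-3],[0,0,0]],
  [[32,-36,-3],[0,0,0]],
  [[32,-36,-3],[0,0,0]],
  [[32,-36,-3],[0,0,0]],
  [[32,-36,-3],[0,0,0]],
  [[32,-36,-3],[0,0,0]],
  [[32,-36,-3],[0,0,0]],
  [[32,-36,-3],[0,0,0]],
  [[32,-36,-3],[0,0,0]],
  [[32,-36,-3],[0,0,0]],
  [[32,-36,-3],[0,0,0]],
  [[32,-36,-3],[0,0,0]],
  [[32,-36,-3],[0,0,0]],
  [[32,-36,-3],[0,0,0]],
  [[32,-36,-3],[0,0,0]],
  [[32,-36,-3],[0,0,0]],
  [[32,-36,-3],[0,0,0]],
  [[32,-36,-3],[0,0,0]],
  [[32,-36,-3],[0,0,0]],
  [[32,-36,-3],[0,0,0]],
])

```text
time: 2.65
eef_pos: [534.8, 382.0, 265.0]
orientation: [[0.923, 0.386, -0.0], [0.386, -0.923, -0.001], [-0.001, 0.0, -1.0]]
wrist_force: [0.6, -0.4, 0.0]
gripper_width: 0.999
gripper_force: 0.0
```

send_rows([
  [[0,0,0],[0,0,-0.157]],
  [[0,0,0],[0,0,-0.157]],
  [[0,0,0],[0,0,-0.157]],
  [[0,0,0],[0,0,-0.157]],
  [[0,0,0],[0,0,-0.157]],
  [[0,0,0],[0,0,-0.157]],
  [[0,0,0],[0,0,-0.157]],
  [[0,0,0],[0,0,0]],
  [[0,0,0],[0,0,0]],
])

```text
time: 3.78
eef_pos: [534.6, 380.5, 265.2]
orientation: [[0.078, 0.997, -0.0], [0.997, -0.078, -0.0], [-0.0, -0.0, -1.0]]
wrist_force: [-0.5, -0.2, -0.6]
gripper_width: 0.999
gripper_force: 0.0
```

```bash
python3 - <<'E'
from h import *
snap('wrist','w1.png'); o=r.get_obs(); print(o['eef_pos'],o['orientation'],o['time'],o['qpos'])
E
```

```text
[534.591 380.457 265.23 ] [[ 0.078  0.997 -0.   ]
 [ 0.997 -0.078 -0.   ]
 [-0.    -0.    -1.   ]] 3.825 [29.371 21.66  69.167 -0.006 89.192 33.825]
```

View pics/w1.png

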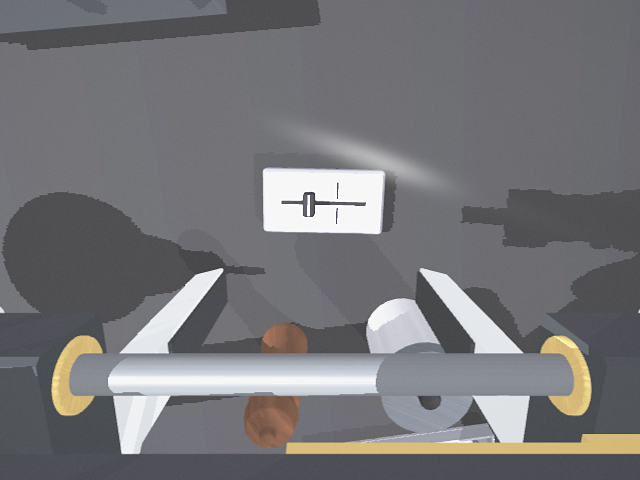

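The wrist picture shows the dimmer's white top from (264,169) to (384,233), the cap at (309,204) and the long line at about (337,203).

```bash
python3 - <<'E'
from h import *
im=cv2.imread('pics/w1.png'); g=im.min(2); m=np.zeros_like(g); m[150:250,240:400]=(g[150:250,240:400]>215)*255
m=cv2.morphologyEx(m,cv2.MORPH_OPEN,np.ones((3,3)))
c=max(cv2.findContours(m,cv2.RETR_EXTERNAL,cv2.CHAIN_APPROX_NONE)[0],key=cv2.contourArea)
b=cv2.boxPoints(cv2.minAreaRect(c)); print(b)
w=np.array([ray('w1.png',*p,26) for p in b]); print(w,w.mean(0))
# cap columns (dark in rows 195-212), line columns (rows 184-198)
inside=g[:, :]
print('line top',g[180:190,325:350].mean(0).astype(int)); print('line bot',g[215:224,325:350].mean(0).astype(int))
print('cap',g[195:199,298:320].mean(0).astype(int)); print('caprows',g[185:225,305:313].mean(1).astype(int))
E
```

```text
[[261.677 230.548]
 [263.06  168.29 ]
 [383.09  170.958]
 [381.706 233.216]]
[[466.496 358.49   26.   ]
 [475.827 426.638  26.   ]
 [604.463 413.803  26.   ]
 [600.243 345.017  26.   ]] [536.757 385.987  26.   ]
line top [247 247 247 247 247 247 247 247 247 247 249 253 121 201 251 248 247 247
 247 247 247 247 247 247 247]
line bot [247 247 247 247 247 247 247 247 247 249 255  67 221 251 248 247 247 247
 247 247 247 247 247 247 247]
cap [247 247 248 250 255  80  96 100  95 178 255 255  85  96  96  86  62 235
 252 248 247 247]
caprows [247 247 247 247 248 250 249  74  65  80 143 146 145 145 145 144 145 145
 145 144 153 153 153 152 152 153 152 153 151 152 148  93 254 249 247 247
 247 247 247 247]
```

```bash
python3 - <<'E'
from h import *
mk=ray('w1.png',336.8,202.5,26); cp=ray('w1.png',308.3,203.5,46)
print(mk,cp,load('w1.png')[1])
w=np.array([[466.496,358.49],[475.827,426.638],[604.463,413.803],[600.243,345.017]])
d=(w[3]-w[0])+(w[2]-w[1]); d/=np.linalg.norm(d); print(d,np.degrees(np.arctan2(d[1],d[0])))
c=w.mean(0); print('mark from centre',(mk[:2]-c)@d,'cap',(cp[:2]-c)@d)
E
```

```text
[552.412 383.508  26.   ] [521.985 387.852  46.   ] [539.812 448.07  444.653]
[ 0.995 -0.1  ] -5.725662223486794
mark from centre 15.823612509048493 cap -14.884418058887437
```

send_rows([
  [[6,-13,20],[0,0,0.02]],
  [[0,0,40],[0,0,0]],
  [[0,0,40],[0,0,0]],
  [[0,0,40],[0,0,0]],
  [[0,0,40],[0,0,0]],
  [[0,0,25],[0,0,0]],
  [[0,0,15],[0,0,0]],
  [[0,0,6],[0,0,0]],
  [[0,0,5],[0,0,0]],
  [[0,0,0],[0,0,0]],
  [[0,0,0],[0,0,0]],
], hand=50)

```text
time: 5.2
eef_pos: [522.6, 387.8, 35.2]
orientation: [[0.096, 0.995, 0.001], [0.995, -0.096, 0.001], [0.001, 0.001, -1.0]]
wrist_force: [0.1, 0.3, 0.5]
gripper_width: 0.535
gripper_force: 0.0
```

```bash
python3 - <<'E'
from h import *
snap('wrist','w2.png'); o=r.get_obs(); print(o['eef_pos'],o['orientation'],o['wrist_force'],o['gripper_width'])
E
```

```text
[522.562 387.715  35.185] [[ 0.096  0.995  0.001]
 [ 0.995 -0.096  0.001]
 [ 0.001  0.001 -1.   ]] [-0.385 -0.313 -0.507] 0.5331978704731195
```

View pics/w2.png

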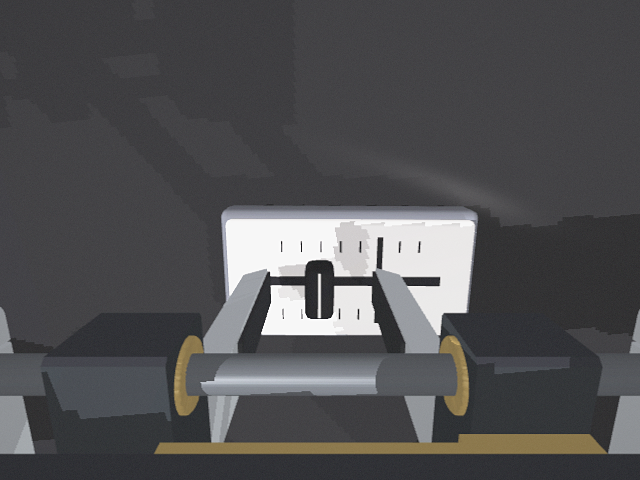

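The cap, at (319,290), is centred between the fingers and sits at about 0.0195 on the scale. The long line is at column 380. I'll grip and slide about 30.5 mm.

send_rows([
  [[0,0,3],[0,0,0]],
  [[0,0,0],[0,0,0]],
  [[0,0,0],[0,0,0]],
  [[0,0,0],[0,0,0]],
  [[0,0,0],[0,0,0]],
  [[0,0,0],[0,0,0]],
], hand=0)

```text
time: 6.0
eef_pos: [522.1, 387.5, 31.4]
orientation: [[0.096, 0.995, -0.0], [0.995, -0.096, -0.0], [-0.0, -0.0, -1.0]]
wrist_force: [0.4, 0.6, -0.3]
gripper_width: 0.144
gripper_force: 30.0
```

send_rows([
  [[0,4,0],[0,0,0]],
  [[0,5,0],[0,0,0]],
  [[0,5,0],[0,0,0]],
  [[0,5,0],[0,0,0]],
  [[0,5,0],[0,0,0]],
  [[0,4,0],[0,0,0]],
  [[0,2.5,0],[0,0,0]],
  [[0,0,0],[0,0,0]],
  [[0,0,0],[0,0,0]],
  [[0,0,0],[0,0,0]],
])

```text
time: 7.25
eef_pos: [553.1, 384.3, 31.4]
orientation: [[0.096, 0.995, 0.001], [0.995, -0.096, -0.0], [-0.0, 0.001, -1.0]]
wrist_force: [1.9, -1.5, 0.3]
gripper_width: 0.147
gripper_force: 30.0
```

send_rows([
  [[0,0,0],[0,0,0]],
  [[0,0,0],[0,0,0]],
  [[0,0,0],[0,0,0]],
  [[0,0,-20],[0,0,0]],
  [[0,0,-40],[0,0,0]],
  [[0,0,-40],[0,0,0]],
  [[0,0,0],[0,0,0]],
  [[0,0,0],[0,0,0]],
], hand=40)

```text
time: 8.25
eef_pos: [551.8, 384.3, 130.6]
orientation: [[0.096, 0.995, -0.001], [0.995, -0.096, -0.001], [-0.001, -0.001, -1.0]]
wrist_force: [0.1, 0.2, -0.8]
gripper_width: 0.43
gripper_force: 0.0
```

```bash
python3 - <<'E'
from h import *
snap('wrist','w3.png'); o=r.get_obs(); print(o['eef_pos'],o['time'],o['wrist_force'],o['gripper_width'])
E
```

```text
[551.439 384.015 129.824] 8.3 [ 0.31  -0.269 -0.367] 0.42553047304863517
```

View pics/w3.png

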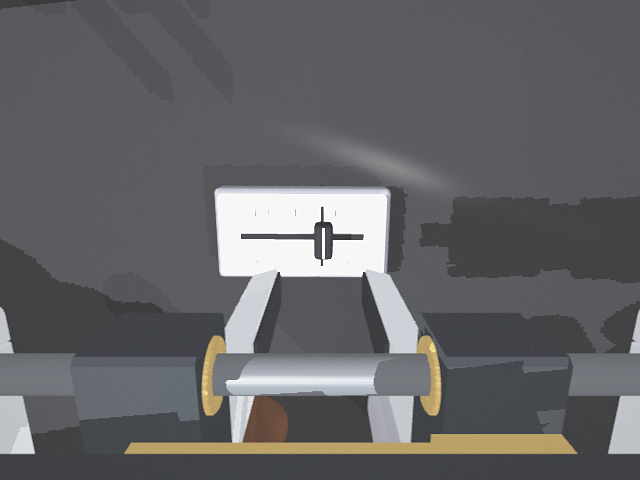

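The cap stripe (column 323) lies on the long line (column 322) and the fingers are clear, so the dimmer is set. Next is a look at the watch on the way to the magnifier.

send_rows([
  [[0,0,-35],[0,0,0]],
  [[0,0,-35],[0,0,0]],
  [[0,0,-35],[0,0,0]],
  [[0,0,-35],[0,0,0]],
  [[-40,5,0],[0,0,0]],
  [[-40,5,0],[0,0,0]],
  [[-40,5,0],[0,0,0]],
  [[-40,5,0],[0,0,0]],
  [[-40,5,0],[0,0,0]],
  [[-40,5,0],[0,0,0]],
  [[-40,5,0],[0,0,0]],
  [[-40,5,0],[0,0,0]],
  [[-40,4,0],[0,0,0]],
  [[-40,4,0],[0,0,0]],
], hand=60)

```text
time: 10.05
eef_pos: [561.1, -19.3, 269.4]
orientation: [[0.096, 0.995, -0.004], [0.995, -0.096, 0.001], [0.0, -0.004, -1.0]]
wrist_force: [0.2, 0.7, 0.1]
gripper_width: 0.637
gripper_force: 0.0
```

send_rows([
  [[0,0,0],[0,0,0.184]],
  [[0,0,0],[0,0,0.184]],
  [[0,0,0],[0,0,0.184]],
  [[0,0,0],[0,0,0.184]],
  [[0,0,0],[0,0,0.184]],
  [[0,0,0],[0,0,0.184]],
  [[0,0,0],[0,0,0.184]],
  [[0,0,0],[0,0,0.184]],
  [[0,0,0],[0,0,0]],
  [[0,0,0],[0,0,0]],
  [[0,0,0],[0,0,0]],
])

```text
time: 11.42
eef_pos: [561.8, -18.2, 271.0]
orientation: [[1.0, 0.004, -0.001], [0.004, -1.0, 0.0], [-0.001, -0.0, -1.0]]
wrist_force: [0.4, 0.2, -0.0]
gripper_width: 0.639
gripper_force: 0.0
```

```bash
python3 - <<'E'
from h import *
d=snap('wrist','w4.png'); o=r.get_obs(); print(o['eef_pos'],o['orientation'],o['time'])
print(proj('w4.png',[608,-20,31]))
hsv=cv2.cvtColor(d['img'],cv2.COLOR_BGR2HSV)
m=cv2.inRange(hsv,(15,60,120),(40,255,255)); m[300:]=0
n,l,s,c=cv2.connectedComponentsWithStats(m); print(s[1:][s[1:,4]>15],c[1:][s[1:,4]>15])
E
```

```text
[561.847 -18.19  271.196] [[ 1.     0.004 -0.   ]
 [ 0.004 -1.     0.   ]
 [-0.    -0.    -1.   ]] 11.475
[321.741 164.975]
[[498 166  37  23 242]
 [324 172   6   8  27]
 [603 244  34  56 716]] [[511.612 179.091]
 [326.481 175.704]
 [620.089 272.581]]
```

View pics/w4.png

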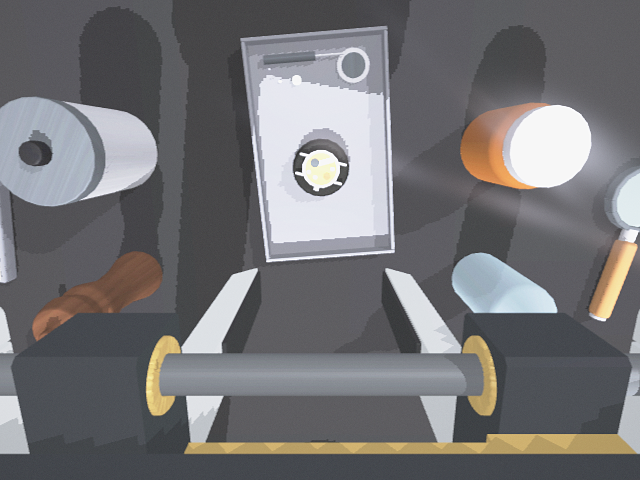

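The wrist picture shows the watch at about (321,168), with its cushion spanning columns 293 to 349, the bottle and jar on the right, and the magnifier at the right edge.

```bash
python3 - <<'E'
from h import *
im=cv2.imread('pics/w4.png'); g=cv2.cvtColor(im,cv2.COLOR_BGR2GRAY)
roi=np.zeros_like(g); cv2.circle(roi,(321,168),40,255,-1)
m=((g<60)&(roi>0)).astype(np.uint8)
c=max(cv2.findContours(m,cv2.RETR_EXTERNAL,cv2.CHAIN_APPROX_NONE)[0],key=cv2.contourArea)
ce,ra=cv2.minEnclosingCircle(c); el=cv2.fitEllipse(c); print('cushion',ce,ra,el,ray('w4.png',*ce,18),ray('w4.png',*el[0],18))
roi[:]=0; cv2.circle(roi,(321,168),26,255,-1)
m=((g>170)&(roi>0)).astype(np.uint8); m=cv2.morphologyEx(m,cv2.MORPH_OPEN,np.ones((7,7)))
c=max(cv2.findContours(m,cv2.RETR_EXTERNAL,cv2.CHAIN_APPROX_NONE)[0],key=cv2.contourArea)
ce,ra=cv2.minEnclosingCircle(c); el=cv2.fitEllipse(c); print('brass',ce,ra,el,ray('w4.png',*ce,31),ray('w4.png',*el[0],31))
for q in [(632,195,14),(600,315,15)]: print(ray('w4.png',*q))
E
```

```text
cushion (298.70001220703125, 169.5) 2.7459957599639893 ((299.204345703125, 169.50137329101562), (3.257244110107422, 5.343939781188965), 88.82292175292969) [602.216   5.575  18.   ] [602.217   5.014  18.   ]
brass (320.5, 168.5) 20.506195068359375 ((320.48724365234375, 168.49916076660156), (37.30736541748047, 37.80717849731445), 131.07635498046875) [604.254 -18.682  31.   ] [604.255 -18.668  31.   ]
[ 575.137 -373.966   14.   ]
[ 427.285 -363.189   15.   ]
```

send_rows([
  [[-7,40,0],[0,0,0]],
  [[-7,40,0],[0,0,0]],
  [[-7,40,0],[0,0,0]],
  [[-7,40,0],[0,0,0]],
  [[-7,40,0],[0,0,0]],
  [[-7,40,0],[0,0,0]],
  [[-7,40,0],[0,0,0]],
  [[-7,40,0],[0,0,0]],
  [[-7,40,0],[0,0,0]],
  [[0,0,0],[0,0,0.1]],
  [[0,0,0],[0,0,0.085]],
  [[0,0,0],[0,0,0]],
  [[0,0,0],[0,0,0]],
])

```text
time: 13.1
eef_pos: [500.0, -378.3, 271.5]
orientation: [[0.984, -0.18, 0.0], [-0.18, -0.984, -0.0], [0.0, 0.0, -1.0]]
wrist_force: [-0.6, 0.4, 0.6]
gripper_width: 0.642
gripper_force: 0.0
```

```bash
python3 - <<'E'
from h import *
d=snap('wrist','w5.png'); o=r.get_obs(); print(o['eef_pos'],o['orientation'],o['time'])
hsv=cv2.cvtColor(d['img'],cv2.COLOR_BGR2HSV)
m=cv2.inRange(hsv,(8,90,90),(22,255,255)); m[330:]=0
c=[k for k in cv2.findContours(m,cv2.RETR_EXTERNAL,cv2.CHAIN_APPROX_NONE)[0] if cv2.contourArea(k)>150]
for k in c: print(cv2.minAreaRect(k), cv2.boxPoints(cv2.minAreaRect(k)).tolist())
E
```

```text
[ 499.976 -378.24   271.539] [[ 0.984 -0.18   0.   ]
 [-0.18  -0.984 -0.   ]
 [ 0.     0.    -1.   ]] 13.15
((601.388427734375, 313.1641540527344), (10.478278160095215, 64.31978607177734), 79.2156982421875) [[568.8162231445312, 314.0350646972656], [632.0000610351562, 302.0000305175781], [633.9606323242188, 312.2932434082031], [570.7767944335938, 324.3282775878906]]
((533.794189453125, 265.1764831542969), (94.41682434082031, 14.221980094909668), 87.27368927001953) [[524.4457397460938, 218.35972595214844], [538.6516723632812, 217.6832733154297], [543.1426391601562, 311.99322509765625], [528.9367065429688, 312.669677734375]]
((319.5, 228.5), (81.0, 15.0), 90.0) [[312.0, 188.0], [327.0, 188.0], [327.0, 269.0], [312.0, 269.0]]
((531.0, 187.0), (48.0, 12.0), 90.0) [[525.0, 163.0], [537.0, 163.0], [537.0, 211.0], [525.0, 211.0]]
((150.3308868408203, 110.87448120117188), (79.68861389160156, 88.93502807617188), 0.6740368604660034) [[109.96621704101562, 154.8701934814453], [111.012451171875, 65.94132232666016], [190.695556640625, 66.87876892089844], [189.64932250976562, 155.80764770507812]]
((580.4949951171875, 95.29547882080078), (64.0250015258789, 121.86139678955078), 79.14358520507812) [[514.6253662109375, 75.3321304321289], [634.3056640625, 52.379722595214844], [646.3646240234375, 115.25882720947266], [526.684326171875, 138.21124267578125]]
```

View pics/w5.png

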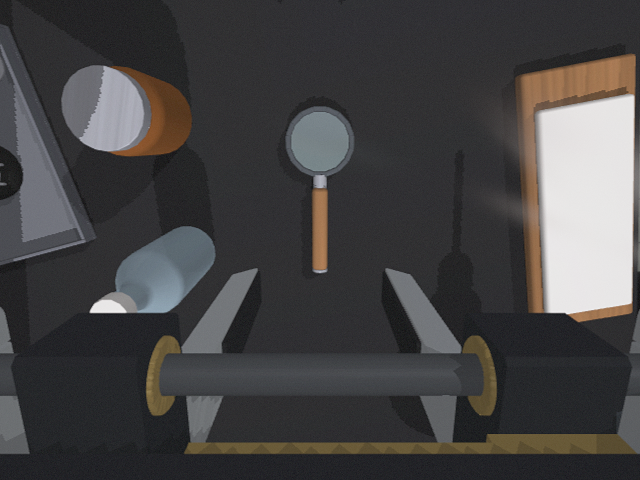

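The magnifier lies aligned with the tool: lens at (320,141), handle from rows 188 to 269 at column 319.5.

```bash
python3 - <<'E'
from h import *
f='w5.png'
T=np.array([499.976,-378.24,271.539]); R=r.get_obs()['orientation']
for n,q in dict(lens=(320,141,14),front=(319.5,188,20),end=(319.5,269,20),end2=(319.5,272,15)).items():
    p=ray(f,*q); print(n,p,'tool',R.T@(p-T))
E
```

```text
lens [ 570.517 -391.225   14.   ] tool [ 71.689   0.053 257.549]
front [ 520.309 -381.514   20.   ] tool [ 20.554  -0.473 251.542]
end [ 426.444 -364.362   20.   ] tool [-74.865  -0.469 251.528]
end2 [ 421.096 -363.365   15.   ] tool [-80.306  -0.489 256.527]
```

send_rows([
  [[-6,0,20],[0,0,0]],
  [[0,0,40],[0,0,0]],
  [[0,0,40],[0,0,0]],
  [[0,0,40],[0,0,0]],
  [[0,0,40],[0,0,0]],
  [[0,0,35],[0,0,0]],
  [[0,0,25],[0,0,0]],
  [[0,0,15],[0,0,0]],
  [[0,0,8],[0,0,0]],
  [[0,0,4],[0,0,0]],
  [[0,0,0],[0,0,0]],
  [[0,0,0],[0,0,0]],
  [[0,0,0],[0,0,0]],
], hand=60)

```text
time: 14.78
eef_pos: [494.3, -377.6, 5.1]
orientation: [[0.983, -0.181, 0.001], [-0.181, -0.983, -0.001], [0.001, 0.001, -1.0]]
wrist_force: [-0.4, 0.0, -0.7]
gripper_width: 0.639
gripper_force: 0.0
```

send_rows([
  [[0,0,0],[0,0,0]],
  [[0,0,0],[0,0,0]],
  [[0,0,0],[0,0,0]],
  [[0,0,0],[0,0,0]],
  [[0,0,0],[0,0,0]],
  [[0,0,0],[0,0,0]],
  [[0,0,0],[0,0,0]],
  [[0,0,0],[0,0,0]],
], hand=0)

```text
time: 15.78
eef_pos: [494.0, -377.2, 4.4]
orientation: [[0.983, -0.181, -0.0], [-0.181, -0.983, 0.0], [-0.0, -0.0, -1.0]]
wrist_force: [0.5, 1.3, 0.3]
gripper_width: 0.185
gripper_force: 30.0
```

The opening of 17.4 mm matches the handle. Lifting slowly.

send_rows([
  [[0,0,-5],[0,0,0]],
  [[0,0,-10],[0,0,0]],
  [[0,0,-15],[0,0,0]],
  [[0,0,-20],[0,0,0]],
  [[0,0,-20],[0,0,0]],
  [[0,0,-20],[0,0,0]],
  [[0,0,-20],[0,0,0]],
  [[0,0,-20],[0,0,0]],
  [[0,0,-20],[0,0,0]],
  [[0,0,-20],[0,0,0]],
  [[0,0,-20],[0,0,0]],
  [[0,0,-20],[0,0,0]],
  [[0,0,-20],[0,0,0]],
  [[0,0,-15],[0,0,0]],
  [[0,0,-10],[0,0,0]],
  [[0,0,0],[0,0,0]],
  [[0,0,0],[0,0,0]],
  [[0,0,0],[0,0,0]],
])

```text
time: 18.02
eef_pos: [493.7, -377.0, 258.6]
orientation: [[0.983, -0.181, -0.001], [-0.181, -0.983, 0.001], [-0.001, -0.001, -1.0]]
wrist_force: [0.4, -0.7, -0.9]
gripper_width: 0.187
gripper_force: 30.0
```

```bash
python3 - <<'E'
from h import *
d=snap('wrist','w6.png'); e=snap('side','s6.png'); o=r.get_obs(); print(o['eef_pos'],o['time'],o['gripper_force'],o['gripper_width'],o['wrist_force'])
cv2.imwrite('pics/c6.png',np.hstack([cv2.resize(d['img'],(400,300)),cv2.resize(e['img'][100:280,300:540],(400,300))]))
E
```

```text
[ 493.828 -377.131  258.791] 18.125 29.988533556461334 0.18812612988981747 [ 0.855  0.804 -1.358]
```

View pics/c6.png

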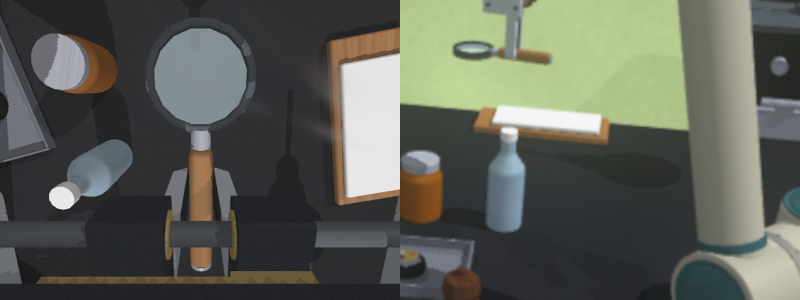

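The magnifier is held and looks level, with the lens at about (321,117) in the full wrist frame.

```bash
python3 - <<'E'
from h import *
f='w6.png'; o=r.get_obs(); R=o['orientation']; T=o['eef_pos']
im=cv2.imread('pics/w6.png'); m=((im[...,0]>105)&(im[...,0].astype(int)-im[...,2]>8)).astype(np.uint8); m[205:]=0; m[:,:230]=0; m[:,420:]=0
c=max(cv2.findContours(m,cv2.RETR_EXTERNAL,cv2.CHAIN_APPROX_NONE)[0],key=cv2.contourArea); el=cv2.fitEllipse(cv2.convexHull(c)); print('glass',el)
p=ray(f,*el[0],T[2]+3); print('lens tool',R.T@(p-T), load(f)[1])
# predicted outline of a level rim (r 38 top rim at +10) vs image
for s in (-38,38): print([proj(f,T+R@np.array([72+6+s*a,s*b,-10])) for a,b in((1,0),(0,1))])
w=np.array([604.3,-18.7]); th=np.arctan2(R[1,0],R[0,0]); print(np.degrees(th))
E
```

```text
glass ((320.2944030761719, 121.62443542480469), (148.4683837890625, 154.7013397216797), 178.91175842285156)
lens tool [78.285  0.837 -3.081] [ 561.643 -391.013  437.978]
[array([318.36, 210.24]), array([228.405, 121.367])]
[array([318.179,  22.098]), array([408.161, 121.491])]
-10.438802279252137
```

send_rows([
  [[-1,-8,0],[0,0,0]],
  [[-1,-15,0],[0,0,0]],
  [[-2,-22,0],[0,0,0]],
  [[-2,-22,0],[0,0,0]],
  [[-2,-22,0],[0,0,0]],
  [[-2,-22,0],[0,0,0]],
  [[-2,-22,0],[0,0,0]],
  [[-2,-22,0],[0,0,0]],
  [[-2,-22,0],[0,0,0]],
  [[-2,-22,0],[0,0,0]],
  [[-2,-22,0],[0,0,0]],
  [[-2,-22,0],[0,0,0]],
  [[-2,-22,0],[0,0,0]],
  [[-2,-22,0],[0,0,0]],
  [[-2,-22,0],[0,0,0]],
  [[-2,-22,0],[0,0,0]],
  [[-2,-22,0],[0,0,0]],
  [[-1,-13,0],[0,0,0]],
  [[-1,-7,0],[0,0,0]],
  [[0,0,0],[0,0,0]],
])

```text
time: 20.62
eef_pos: [528.2, -4.2, 259.5]
orientation: [[0.984, -0.181, 0.0], [-0.181, -0.984, -0.0], [0.0, 0.0, -1.0]]
wrist_force: [-0.7, 1.4, -1.0]
gripper_width: 0.182
gripper_force: 30.0
```

send_rows([
  [[0,0,8],[0,0,0]],
  [[0,0,14],[0,0,0]],
  [[0,0,18],[0,0,0]],
  [[0,0,18],[0,0,0]],
  [[0,0,18],[0,0,0]],
  [[0,0,18],[0,0,0]],
  [[0,0,16],[0,0,0]],
  [[0,0,10],[0,0,0]],
  [[0,0,0],[0,0,0]],
  [[0,0,0],[0,0,0]],
  [[0,0,0],[0,0,0]],
])

```text
time: 22.0
eef_pos: [528.7, -4.4, 140.1]
orientation: [[0.983, -0.181, 0.001], [-0.181, -0.983, -0.0], [0.001, 0.0, -1.0]]
wrist_force: [-0.9, -0.3, -1.5]
gripper_width: 0.189
gripper_force: 30.0
```

```bash
python3 - <<'E'
from h import *
d=snap('wrist','w7.png'); e=snap('side','s7.png'); o=r.get_obs(); T=o['eef_pos'];R=o['orientation']; print(T,R,o['time'],o['gripper_force'])
L=T+R@np.array([78.3,.8,-2.6]); print('lens',L,'err',R.T@(np.array([604.3,-18.7,71])-L))
cv2.imwrite('pics/c7.png',np.hstack([cv2.resize(d['img'],(400,300)),cv2.resize(e['img'][100:340,200:520],(400,300))]))
E
```

```text
[528.506  -4.34  139.987] [[ 0.983 -0.181  0.001]
 [-0.181 -0.983 -0.   ]
 [ 0.001  0.    -1.   ]] 22.1 29.988446831703186
lens [605.363 -19.31  142.677] err [-1.238 -0.41  71.675]
```

View pics/c7.png

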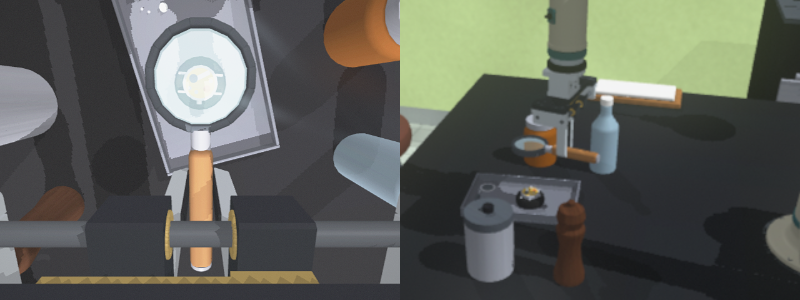

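The watch shows through the lens at about (320,131) in the full wrist frame, and the jar and bottle are undisturbed. Descending the last 72 mm slowly.

send_rows([
  [[-1,0,6],[0,0,0]],
  [[0,0,10],[0,0,0]],
  [[0,0,10],[0,0,0]],
  [[0,0,10],[0,0,0]],
  [[0,0,10],[0,0,0]],
  [[0,0,8],[0,0,0]],
  [[0,0,6],[0,0,0]],
  [[0,0,5],[0,0,0]],
  [[0,0,4],[0,0,0]],
  [[0,0,2],[0,0,0]],
  [[0,0,0],[0,0,0]],
  [[0,0,0],[0,0,0]],
  [[0,0,0],[0,0,0]],
  [[0,0,0],[0,0,0]],
  [[0,0,0],[0,0,0]],
  [[0,0,0],[0,0,0]],
])

```text
time: 24.1
eef_pos: [527.2, -4.1, 68.5]
orientation: [[0.983, -0.181, 0.0], [-0.181, -0.983, -0.0], [0.0, 0.0, -1.0]]
wrist_force: [-1.2, 0.8, -2.1]
gripper_width: 0.185
gripper_force: 30.0
```

```bash
python3 - <<'E'
from h import *
print('w7 watch expected',proj('w7.png',[604.3,-18.7,31]))
d=snap('wrist','w8.png'); o=r.get_obs(); T=o['eef_pos'];R=o['orientation']
L=T+R@np.array([78.3,.8,-2.6]); print('lens',L,'err',R.T@(np.array([604.3,-18.7,71])-L),o['qvel'],o['gripper_force'],o['time'])
print('expected watch px',proj('w8.png',[604.3,-18.7,31]))
for f in('w7.png','w8.png'):
    hsv=cv2.cvtColor(cv2.imread('pics/'+f),cv2.COLOR_BGR2HSV); m=cv2.inRange(hsv,(15,25,150),(40,255,255)); m[200:]=0;m[:,:250]=0;m[:,390:]=0
    ys,xs=np.nonzero(m); print(f,len(xs),np.median(xs),np.median(ys),xs.min(),xs.max(),ys.min(),ys.max())
E
```

```text
w7 watch expected [319.817 132.543]
lens [604.046 -19.112  71.037] err [ 0.175 -0.451  0.037] [-0.005 -0.08  -0.04  -0.008  0.004 -0.062] 29.98854249715805 24.15
expected watch px [319.367 125.692]
  return _methods._mean(a, axis=axis, dtype=dtype,
  ret = ret.dtype.type(ret / rcount)
Traceback (most recent call last):
ValueError: zero-size array to reduction operation minimum which has no identity
```

The predicted watch pixel at the previous height, (320,132.5), matches what I saw at (320,131). The lens is within 1 mm of its target and still, so I'm handing in.

```bash
python3 -c "
from rig import r
print(r.hand_in())"
```

```text
the job is handed in; nothing more can be done
None
```

I set the dimmer on its long line and let go of it, and the gripper is holding the magnifier still over the watch, by my measurements within 1 mm of centre and about 40 mm above it; the job is handed in, and no verdict came back.

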